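# Close the cheese cutter: free its pawl and push the arm down

### The arm

A 7-joint arm with a two-finger parallel gripper is mounted at the origin on the work surface. World frame = base frame: x ahead of the robot, y to its left, z up, the work surface at z = 0. Lengths are in mm, angles in rad, forces in N, time in s.
With the tool pointing down it reaches from about 425 to 975 mm from the base axis. Payload 16.7 kg.
Tool frame: the origin (TCP) lies on the centre line of the jaws, within the pads' length; the fingertips stand 25 mm ahead of it and the grasp point (between the pads) lies 6 mm ahead of it; z points along the fingers, y is the line along which they close (so a half turn about z gives the same grasp; the last joint's range is limited). The gripper opens to 85 mm and grips with 20 to 120 N. Pads are 22 mm wide; open, the fingers measure 114 mm over their backs; the gripper's body (76 mm by 85 mm) begins 54 mm behind the grasp point. The pads swing forward as they close: fully open they stand 13 mm farther back than shut.
Start: joints at [-1.278, 0.426, 0.074, 1.606, -0.034, 1.111, -0.067], TCP at [289.217, 609.86, 222.702] pointing down, gripper open.
Joint ranges: [-2.85, 2.85], [-0.5, 2.14], [-1.23, 1.37], [0.21, 2.46], [-1.02, 4.16], [0.16, 2.05], [-2.73, 2.73]. Speed limits (rad/s): [1.89, 1.89, 2.39, 2.39, 3.01, 3.01, 3.01].

### API

Orientations are given as a rotation vector (axis times angle).
In Python, from station import arm gives the robot as it stands. The module is installed in compiled form; this text tells all that it offers.
- The arm moves only by the tool drive_tool, never from a script. Its argument "rows" is a list of rows, each a list of 6 numbers: the shift along the world's x, y, z as a fraction of full scale, then the turn, a rotation vector about the world's x, y, z as a fraction of full scale. A call has exactly 5 rows; each row is the pose to reach, as a shift and turn from the pose commanded when the call began; what a row does not reach only later rows make up. Full scale, the value 1, is 150 mm for a shift and pi/2 rad for a turn. A row lasts 1/12 s, in which the tool goes at most 41.7 mm and 7.16 degrees, less where a joint would pass 70% of its speed; a pose out of reach is approached as far as the arm can. A call with a number of a shift or a turn outside -1 to 1 is refused whole. A call with a gripper value outside its range is refused whole. "fingers" is the opening, from 0 (shut) to 1 (fully open), set as the call begins (left out, the last holds). The fingers move at their own pace and stop on an object; "force" is the grip in N (left out, the last holds). Time passes only in rows, so rows that repeat a pose let the fingers close, or fill a call up. It gives the time, the measured TCP pose, the force, the opening and the grip force at its end, in the units of the state.
- arm.observe(): the state, without advancing time (a new reading comes with each control period).
- arm.camera(name): name is "scene" or "side" or "wrist"; returns a dict with "color" (384x512x3 uint8, blue, green, red), "intrinsics" (3x3 intrinsics, pixels), "eye" and "attitude" of the camera in the world; the wrist camera has in their place "tool_from_camera" (4x4, takes a point from camera to tool coordinates, whose origin is the TCP and whose axes are the flange's). Camera axes: x right, y down, z forward; pixel columns grow to the right and rows downward; lengths in mm; the calibration is good to about 2 mm. A picture is of the moment at which its call begins: read the wrist's pose just before it. There is no depth.
- arm.sign_off(): hands the job in; it is judged then, once.
The state is a dict: "t": time; "q": joint angles; "qd": joint speeds; "joint_torque": joint torques, N m; "tool_pos": TCP position; "tool_rot": TCP orientation; "force": force on the tool from outside, world axes, zero at the start; "moment": the same for the moment, N m; "finger_gap": opening from 0.0 (shut) to 1.0 (fully open); "grip_force": force on a finger pad.
Only numpy, scipy, OpenCV 4.12 (cv2) and the standard library are available. Lean on these libraries where they do the work, as an engineer would, in place of code of your own. Each camera call takes 0.05 s, during which the arm holds its last target. There are 200 camera calls.

### The job

The arm of the counter cheese cutter is propped up on its ratchet. Press the red tab of the pawl down until the pawl is free of the teeth, then push the arm down by its black handle until it lies fully home on its rest, leave both like that and take the hand away. Work by touch only: do not lift the arm or carry anything, and leave the half wheel, the wedge, the jar and the knife where they are.

Things in the scene. Friction and masses are not known exactly. Their poses are not given: they have to be found in the camera images.
- cutter: Counter cheese cutter, fixed. Marble slab 220 (x) x 355 (y) x 22 mm (z), underside on the table. The origin lies on the table straight below the arm's hinge; the slab reaches from 130 mm behind it (-y) to 225 mm ahead (+y). x lies across the cutter, along the hinge and the handle bar; the arm runs along +y, the pawl's red tab stands at -y. Two pairs of grey cheeks carry hinge and pawl. A grey rest block with a rubber top stands at y = 205 mm under the arm.
- main_hinge (a point): Point on the arm's hinge axis, fixed, 90 mm above the table, in the middle of the cutter's width. The axis is level, along the cutter's x.
- grip_center (a point): Centre of the black handle, a level round bar 28 mm in diameter and 120 mm long, crosswise (along the cutter's x) at the arm's end, 240 mm from the hinge axis. It moves with the arm: about 280 mm above the table when raised, 90 mm when home. Pushing it takes under 10 N once the pawl is free. The arm is a 14 mm wide, 16 mm high bar with a steel blade below it and a toothed steel wheel of 55 mm radius round the hinge.
- cutter_arm (a joint): Arm angle in rad, growing as the arm goes down: 0 = about 54 degrees above level (it starts between 0 and 0.1), 0.95 = level, fully home on its rest, a hard stop. The stiff hinge holds the arm wherever it is left; it neither falls nor springs back. With the pawl engaged the teeth (0.3 rad apart) stop it from going down.
- tab_top (a point): Centre of the top face of the pawl's red tab, a 36 x 36 mm plate 8 mm thick, level when the pawl is engaged. It stands about 112 mm from the hinge on the side away from the arm (-y) and 159 mm above the table. The pawl's brass body turns on a level pivot (along the cutter's x) 62 mm from the tab's centre towards the arm and 23 mm lower; pressing the tab down lifts the nose out of the teeth.
- pawl (a joint): Pawl angle in rad: 0 = engaged in the teeth (start), growing as the tab is pressed; clear of the teeth from about 0.25; 0.40 = tab fully down on a hard stop, its centre about 26 mm lower and 4 mm further from the hinge. Pressing takes about 3 N; it has no spring and stays where it is left.
- half_wheel_center (a point): Middle of a loose half wheel of cheese with brown rind, radius 85 mm, 58 mm high, on the table beyond the cutter. Bystander.
- wedge_center (a point): Middle of a loose yellow cheese wedge, 88 mm long, 52 mm wide, 40 mm high, on the slab beside the blade. Bystander.
- jar_center (a point): Middle of a loose amber jar with a steel cap, 60 mm across, 85 mm high, on the table on the robot's side. Bystander.
- knife_center (a point): Middle of a loose cheese knife, 250 mm long, 18 mm high, black handle and steel blade, on the table on the robot's side. Bystander.

How it is judged:
By the outcome, as a careful person would: the job done as asked, in the order asked, and still so for the second after the job is handed in, with the robot touching nothing.
It also fails if it takes over 48 s, if anything falls off the work surface, if the arm or the gripper's body presses on something with over 40 N, if the wrist force passes 120 N, or if a joint passes its speed limit or range.

## Working session

There is one attempt and no reset: what is moved stays moved. The work goes in short steps, Python scripts to look and compute and a tool call to move; the robot and the scene stay as the last step left them, time stands still between calls to the robot, and variables do not carry over. Pictures are saved under pics/ and viewed, at most 10 in all, crops included, and the job is handed in when it is done.

Besides the shell and the picture viewer there is one more tool, called as a command line: name --pt "numbers of a row" for each row, then --argument value for the rest. drive_tool: Moves the arm, as the interface text tells. Shift numbers are shares of 150 mm and turn numbers shares of pi/2 rad, none past 1 either way. Its arguments: {"type":"object","properties":{"rows":{"type":"array","items":{"type":"array","items":{"type":"number"}}},"fingers":{"type":"number"},"force":{"type":"number"}},"required":["rows"]}

```bash
mkdir -p pics; python3 - <<'E'
from station import arm
import cv2,pickle
s=arm.observe();print(s)
d={}
for n in("scene","side","wrist"):
    d[n]=arm.camera(n);cv2.imwrite(f"pics/a_{n}.png",d[n]["color"])
    print(n,{k:v for k,v in d[n].items() if k!="color"})
pickle.dump((s,d),open("a.pkl","wb"))
import numpy as np
cv2.imwrite("pics/a.png",cv2.resize(np.hstack([d["scene"]["color"],d["side"]["color"]]),(800,300)))
E
```

```text
{'t': 0.0, 'q': array([-1.27749462,  0.42670921,  0.07389077,  1.60663597, -0.03409787,
        1.11079509, -0.06709237]), 'qd': array([-0.00107183, -0.00059176,  0.00153428, -0.00072563, -0.0006482 ,
       -0.00043891,  0.00039218]), 'joint_torque': array([-2.95717495e-03, -9.49864411e+01,  3.75935286e+00, -4.63512254e+01,
        1.91220950e-02,  1.04909009e-02, -3.05143175e-06]), 'tool_pos': array([289.08615789, 609.48548119, 222.014224  ]), 'tool_rot': array([-6.89937137e-01, -3.06471936e+00,  2.00353149e-03]), 'force': array([-0.06469407,  1.1269514 ,  0.49115726]), 'moment': array([ 0.04911408, -0.00060977,  0.06348925]), 'grip_force': 0.0, 'finger_gap': 1.004637220129478}
scene {'intrinsics': array([[441.11683704,   0.        , 256.38641964],
       [  0.        , 441.11683704, 192.24394218],
       [  0.        ,   0.        ,   1.        ]]), 'eye': array([1160.8283453 , -341.22950751,  672.83544552]), 'attitude': array([-1.93009096, -1.24874486,  0.61378106])}
side {'intrinsics': array([[376.78430688,   0.        , 251.20785608],
       [  0.        , 376.78430688, 189.14707216],
       [  0.        ,   0.        ,   1.        ]]), 'eye': array([  54.34573757, -565.28317195,  645.50678638]), 'attitude': array([-1.98283013,  0.86805497, -0.46377361])}
wrist {'intrinsics': array([[286.3639565 ,   0.        , 256.0017523 ],
       [  0.        , 286.3639565 , 188.87480837],
       [  0.        ,   0.        ,   1.        ]]), 'tool_from_camera': array([[ 1.33819551e-05, -9.45408251e-01, -3.25888385e-01,
         8.41111638e+01],
       [ 9.99999437e-01,  3.58585677e-04, -9.99200725e-04,
        -4.43582259e-01],
       [ 1.06151152e-03, -3.25888188e-01,  9.45407723e-01,
        -1.50226218e+02],
       [ 0.00000000e+00,  0.00000000e+00,  0.00000000e+00,
         1.00000000e+00]])}
```

View pics/a_scene.png

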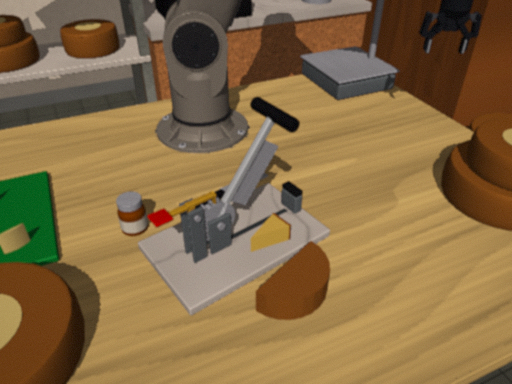

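View pics/a_side.png

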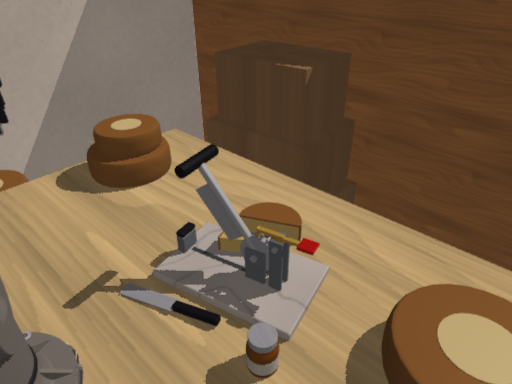

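The scene view shows the red tab at about (161,217) and the black handle from (255,101) to (296,127). In the side view the tab is at (309,246) and the handle runs from (179,170) to (216,150). Next I triangulate both.

```bash
cat > h.py <<'E'
import numpy as np,cv2
from scipy.spatial.transform import Rotation as R
def ray(c,p):
    K=c["intrinsics"];d=R.from_rotvec(c["attitude"]).apply(np.linalg.solve(K,[p[0],p[1],1]))
    return np.array(c["eye"]),d/np.linalg.norm(d)
def tri(c1,p1,c2,p2):
    a,u=ray(c1,p1);b,v=ray(c2,p2)
    s=np.linalg.lstsq(np.c_[u,-v],b-a,rcond=None)[0]
    P,Q=a+s[0]*u,b+s[1]*v
    return (P+Q)/2,np.linalg.norm(P-Q)
def plane(c,p,z):
    a,u=ray(c,p);return a+u*(z-a[2])/u[2]
def blob(mask,box):
    x0,y0,x1,y1=box;m=np.zeros(mask.shape,np.uint8);m[y0:y1,x0:x1]=mask[y0:y1,x0:x1]
    n,l,st,ce=cv2.connectedComponentsWithStats(m);i=1+np.argmax(st[1:,4])
    return st[i],ce[i],np.argwhere(l==i)[:,::-1]
def red(im):
    b,g,r=[im[...,i].astype(int) for i in range(3)];return ((r>110)&(g<40)&(b<40)).astype(np.uint8)
def dark(im):return (im.max(2)<50).astype(np.uint8)
E
python3 - <<'E'
import pickle;from h import *
s,d=pickle.load(open("a.pkl","rb"));A,B=d["scene"],d["side"]
ra=blob(red(A["color"]),(140,200,185,235));rb=blob(red(B["color"]),(290,230,330,262))
print("red",ra[:2],rb[:2]);print(tri(A,ra[1],B,rb[1]), plane(A,ra[1],159),plane(B,rb[1],159))
ha=blob(dark(A["color"]),(245,92,304,136));hb=blob(dark(B["color"]),(170,140,222,180))
print(ha[:2],hb[:2],tri(A,ha[1],B,hb[1]))
def ends(p):
    p=p.astype(float);c=p.mean(0);u=np.linalg.svd(p-c,full_matrices=False)[2][0];u*=np.sign(u[0]);t=(p-c)@u
    return c+u*t.min(),c+u*t.max()
ea,eb=ends(ha[2]),ends(hb[2]);print(ea,eb)
for i in(0,1):print(tri(A,ea[i],B,eb[1-i]),tri(A,ea[i],B,eb[i]))
for p in[(192,307),(329,233),(140,246)]:print("slab",plane(A,p,22))
for p in[(284,318),(328,268),(157,270)]:print("slabB",plane(B,p,22))
E
```

```text
red (array([148, 210,  24,  16, 252], dtype=int32), array([159.56746032, 217.21428571])) (array([297, 239,  22,  15, 188], dtype=int32), array([307.79787234, 245.42553191]))
(array([ 543.11420559, -251.60502945,  156.47074204]), np.float64(1.392537795133169)) [ 546.59403992 -252.71495951  159.        ] [ 540.72003381 -252.43055091  159.        ]
(array([251,  98,  48,  34, 632], dtype=int32), array([274.85601266, 114.21518987])) (array([175, 145,  43,  33, 555], dtype=int32), array([195.69369369, 160.94414414])) (array([483.51435562,   3.4154134 , 278.66433111]), np.float64(0.47026907906040444))
(array([252.17256609, 100.71015305]), array([296.82459371, 127.29461743])) (array([176.05948237, 174.08884867]), array([215.93333338, 147.39411766]))
(array([496.23294111, -49.47238451, 322.48377732]), np.float64(0.008963857614387323)) (array([418.59866335, -15.29955618, 281.70048191]), np.float64(0.3441310658856902))
(array([469.7691592 ,  61.71982804, 230.40660128]), np.float64(0.9786739648068037)) (array([551.00637366,  14.26290508, 282.26960275]), np.float64(0.5274185144440511))
slab [ 651.17768568 -238.1884924    22.        ]
slab [584.03128687  92.22668872  22.        ]
slab [ 456.62058267 -289.61067247   22.        ]
slabB [ 463.71206791 -260.48077946   22.        ]
slabB [ 643.85746479 -246.44486395   22.        ]
slabB [370.08494771  44.28918608  22.        ]
```

drive_tool --pt "0 0 0.25 0 0 0" --pt "0 0 0.5 0 0 0" --pt "0 0 0.75 0 0 0" --pt "0 0 1 0 0 0" --pt "0 0 1 0 0 0" --fingers 0

```text
t: 0.57
tool_pos: [290.1, 611.6, 380.7]
tool_rot: [0.69, 3.064, 0.015]
force: [1.0, 1.0, 0.5]
finger_gap: 0.3
grip_force: 0.0
```

drive_tool --pt "0.18 -0.2 0.1 0 0 -0.057" --pt "0.36 -0.4 0.2 0 0 -0.114" --pt "0.54 -0.6 0.3 0 0 -0.171" --pt "0.72 -0.8 0.4 0 0 -0.228" --pt "0.9 -1 0.5 0 0 -0.285"

```text
t: 0.98
tool_pos: [420.7, 463.0, 445.9]
tool_rot: [-1.359, -2.832, 0.0]
force: [1.4, 0.9, -0.0]
finger_gap: 0.001
grip_force: 0.0
```

```bash
python3 -c "
from station import arm
s=arm.observe();print({k:s[k] for k in('t','q','tool_pos','tool_rot','force','finger_gap')})"
```

```text
{'t': 0.9833, 'q': array([-1.123897  ,  0.23515564,  0.24101674,  1.40546907, -0.05594023,
        1.50781918, -0.20976929]), 'tool_pos': array([420.7216455 , 463.00302867, 445.86740441]), 'tool_rot': array([-1.35907096e+00, -2.83215566e+00,  2.26962005e-04]), 'force': array([ 1.40212885,  0.91582305, -0.03632069]), 'finger_gap': 0.0014497240466659377}
```

drive_tool --pt "0.18 -0.2 0 0 0 -0.057" --pt "0.36 -0.4 0 0 0 -0.114" --pt "0.54 -0.6 0 0 0 -0.171" --pt "0.72 -0.8 0 0 0 -0.228" --pt "0.9 -1 0 0 0 -0.285"

```text
t: 1.4
tool_pos: [555.8, 313.0, 445.3]
tool_rot: [-1.954, -2.46, -0.0]
force: [-0.2, 0.3, 0.1]
finger_gap: -0.001
grip_force: 0.0
```

drive_tool --pt "0.04 -0.25 0 0 0 0" --pt "0.1 -0.5 0 0 0 0" --pt "0.15 -0.75 0 0 0 0" --pt "0.2 -1 0 0 0 0" --pt "0.2 -1 0 0 0 0"

```text
t: 1.82
tool_pos: [586.3, 155.8, 446.0]
tool_rot: [1.959, 2.453, -0.001]
force: [0.2, -0.4, -0.5]
finger_gap: 0.001
grip_force: 0.0
```

drive_tool --pt "0 -0.25 0 0 0 0" --pt "0 -0.5 0 0 0 0" --pt "0 -0.75 0 0 0 0" --pt "0 -1 0 0 0 0" --pt "0 -1 0 0 0 0"

```text
t: 2.23
tool_pos: [584.3, 6.4, 446.0]
tool_rot: [1.959, 2.454, -0.001]
force: [0.3, -1.3, -0.7]
finger_gap: 0.002
grip_force: 0.0
```

drive_tool --pt "0 -0.25 0 0 0 0" --pt "0 -0.5 0 0 0 0" --pt "0 -0.75 0 0 0 0" --pt "0 -1 0 0 0 0" --pt "0 -1 0 0 0 0"

```text
t: 2.65
tool_pos: [583.3, -143.1, 445.6]
tool_rot: [1.958, 2.455, -0.003]
force: [-0.5, -1.4, -0.0]
finger_gap: 0.001
grip_force: 0.0
```

```bash
python3 -c "
from station import arm
s=arm.observe();print({k:s[k] for k in('t','q','tool_pos','tool_rot','force','finger_gap')})"
```

```text
{'t': 2.65, 'q': array([-0.39536357,  0.2075685 ,  0.65435417,  1.48148451, -0.12392092,
        1.49434545,  0.48191886]), 'tool_pos': array([ 583.29646501, -143.09559633,  445.58194483]), 'tool_rot': array([ 1.95828167,  2.45450344, -0.00265234]), 'force': array([-0.46926788, -1.37726466, -0.00367394]), 'finger_gap': 0.00130432018707559}
```

drive_tool --pt "-0.07 -0.18 0 0 0 0" --pt "-0.13 -0.36 0 0 0 0" --pt "-0.2 -0.54 0 0 0 0" --pt "-0.27 -0.73 0 0 0 0" --pt "-0.27 -0.73 0 0 0 0"

```text
t: 3.07
tool_pos: [541.4, -250.5, 445.7]
tool_rot: [1.957, 2.456, -0.002]
force: [0.0, -0.8, 0.6]
finger_gap: -0.0
grip_force: 0.0
```

drive_tool --pt "0 0 -0.25 0 0 0" --pt "0 0 -0.5 0 0 0" --pt "0 0 -0.75 0 0 0" --pt "0 0 -1 0 0 0" --pt "0 0 -1 0 0 0"

```text
t: 3.48
tool_pos: [541.8, -242.8, 289.0]
tool_rot: [-1.943, -2.458, 0.006]
force: [-1.0, 0.5, -0.8]
finger_gap: 0.003
grip_force: 0.0
```

```bash
cat >> h.py <<'E'
def wristcam(s,c):
    T=np.eye(4);T[:3,:3]=R.from_rotvec(s["tool_rot"]).as_matrix();T[:3,3]=s["tool_pos"]
    M=T@c["tool_from_camera"];return dict(intrinsics=c["intrinsics"],color=c["color"],eye=M[:3,3],attitude=R.from_matrix(M[:3,:3]).as_rotvec())
E
python3 - <<'E'
from station import arm
from h import *
s=arm.observe();w=wristcam(s,arm.camera("wrist"));print(s["tool_pos"],s["force"])
cv2.imwrite("pics/w1.png",w["color"])
m=red(w["color"]);st,ce,p=blob(m,(0,0,512,384));print(st,ce,plane(w,ce,159))
for q in cv2.boxPoints(cv2.minAreaRect(p.astype(np.float32))):print(q,plane(w,q,159))
E
```

```text
[ 541.78312108 -242.77933785  288.95971604] [-1.04149134  0.45734842 -0.80686196]
[240 170  33  31 221] [254.02262443 183.72850679] [ 539.9299761  -250.36911004  159.        ]
[240. 170.] [ 522.78177232 -239.47136668  159.        ]
[272. 170.] [ 554.28284633 -231.92497512  159.        ]
[272. 200.] [ 562.35368128 -263.40797139  159.        ]
[240. 200.] [ 529.71996697 -271.2583169   159.        ]
```

View pics/w1.png

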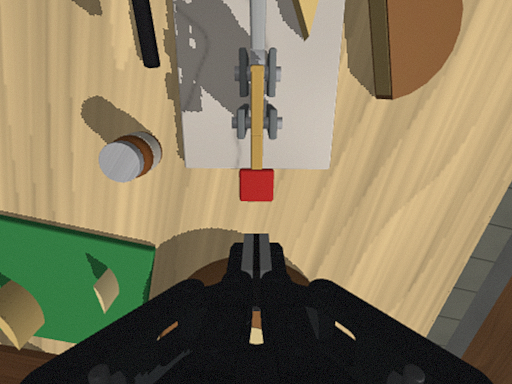

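The wrist view shows the red tab from (240,170) to (273,201), square to the image. Its centre is about (542,-251.5) at z 159, which matches the triangulation, and the cutter's yaw is about 13°.

drive_tool --pt "0 0 -0.15 0 0 0" --pt "0 0 -0.3 0 0 0" --pt "0 0 -0.45 0 0 0" --pt "0 0 -0.54 0 0 0" --pt "0 0 -0.54 0 0 0"

```text
t: 3.95
tool_pos: [544.6, -244.4, 214.3]
tool_rot: [-1.948, -2.464, 0.001]
force: [0.5, 0.6, -0.1]
finger_gap: 0.002
grip_force: 0.0
```

drive_tool --pt "0 0 0 0 0 0" --pt "0 0 0 0 0 0" --pt "0 0 0 0 0 0" --pt "0 0 0 0 0 0" --pt "0 0 0 0 0 0"

```text
t: 4.37
tool_pos: [544.7, -244.9, 215.2]
tool_rot: [1.948, 2.464, 0.001]
force: [0.8, 0.3, 0.0]
finger_gap: 0.004
grip_force: 0.0
```

drive_tool --pt "-0.02 -0.06 0 0 0 0" --pt "-0.02 -0.06 0 0 0 0" --pt "-0.02 -0.06 -0.07 0 0 0" --pt "-0.02 -0.06 -0.13 0 0 0" --pt "-0.02 -0.06 -0.13 0 0 0"

```text
t: 4.78
tool_pos: [540.4, -253.2, 192.4]
tool_rot: [-1.947, -2.462, 0.002]
force: [-0.7, 0.4, -0.6]
finger_gap: -0.001
grip_force: 0.0
```

drive_tool --pt "0 0 -0.02 0 0 0" --pt "0 0 -0.04 0 0 0" --pt "0 0 -0.06 0 0 0" --pt "0 0 -0.08 0 0 0" --pt "0 0 -0.08 0 0 0"

```text
t: 5.2
tool_pos: [541.2, -253.6, 182.2]
tool_rot: [-1.948, -2.464, 0.0]
force: [-0.6, -0.4, 0.7]
finger_gap: 0.004
grip_force: 0.0
```

drive_tool --pt "0 0 -0.01 0 0 0" --pt "0 0 -0.02 0 0 0" --pt "0 0 -0.03 0 0 0" --pt "0 0 -0.04 0 0 0" --pt "0 0 -0.04 0 0 0"

```text
t: 5.62
tool_pos: [541.2, -253.7, 176.5]
tool_rot: [-1.948, -2.464, 0.0]
force: [0.4, -0.2, -0.4]
finger_gap: -0.001
grip_force: 0.0
```

drive_tool --pt "0 0 -0.01 0 0 0" --pt "0 0 -0.02 0 0 0" --pt "0 0 -0.03 0 0 0" --pt "0 0 -0.04 0 0 0" --pt "0 0 -0.05 0 0 0"

```text
t: 6.03
tool_pos: [541.4, -253.8, 169.1]
tool_rot: [-1.949, -2.464, 0.0]
force: [1.1, -0.3, -0.1]
finger_gap: 0.001
grip_force: 0.0
```

```bash
python3 - <<'E'
from station import arm
from h import *
s=arm.observe();print(s["tool_pos"],s["force"])
a=arm.camera("side");b=arm.camera("scene")
x=np.hstack([cv2.resize(a["color"][215:285,240:340],(400,280),interpolation=2),cv2.resize(b["color"][180:250,120:220],(400,280),interpolation=2)])
cv2.imwrite("pics/p1.png",x)
E
```

```text
[ 541.35275574 -253.76428621  169.0832691 ] [ 1.06967597 -0.32934474 -0.14901319]
```

View pics/p1.png

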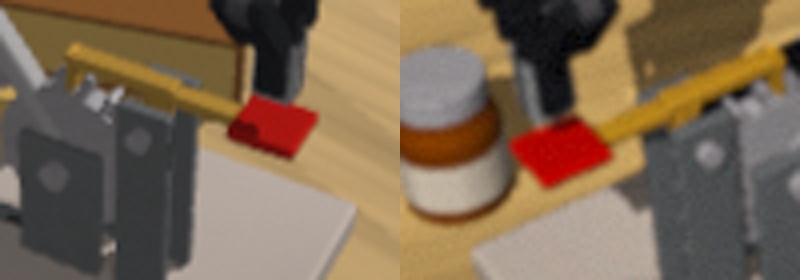

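```bash
python3 - <<'E'
from station import arm
from h import *
a=arm.camera("side");b=arm.camera("scene");s=arm.observe()
print("tip",tri(a,(311.2,239.2),b,(157,207.7)), R.from_rotvec(s["tool_rot"]).as_matrix()[:,2])
ra=blob(red(a["color"]),(290,230,330,262));rb=blob(red(b["color"]),(140,200,185,235));print(ra[1],rb[1],tri(a,ra[1],b,rb[1]))
E
```

```text
tip (array([ 542.50462569, -255.57246339,  177.02802014]), np.float64(4.310346164000872)) [-1.71591033e-04 -1.08999059e-05 -9.99999985e-01]
[308.7607362  245.56441718] [159.5        217.35169492] (array([ 544.05382853, -252.51905661,  156.59975917]), np.float64(0.026375404365088756))
```

Both outside views (side tip (311,239), scene tip (157,208)) put the fingertip right over the tab but at z≈177, so it has not touched yet. I carry on down by feel.

drive_tool --pt "0 0 -0.015 0 0 0" --pt "0 0 -0.03 0 0 0" --pt "0 0 -0.045 0 0 0" --pt "0 0 -0.06 0 0 0" --pt "0 0 -0.07 0 0 0"

```text
t: 6.65
tool_pos: [541.2, -253.7, 158.4]
tool_rot: [-1.948, -2.464, 0.0]
force: [-0.2, -0.5, 0.8]
finger_gap: -0.0
grip_force: 0.0
```

drive_tool --pt "0 0 -0.01 0 0 0" --pt "0 0 -0.02 0 0 0" --pt "0 0 -0.03 0 0 0" --pt "0 0 -0.04 0 0 0" --pt "0 0 -0.05 0 0 0"

```text
t: 7.07
tool_pos: [541.4, -253.8, 151.1]
tool_rot: [1.949, 2.464, -0.0]
force: [0.1, -0.4, 0.2]
finger_gap: 0.003
grip_force: 0.0
```

```bash
cat > look.py <<'E'
import sys
from station import arm
from h import *
s=arm.observe();print(s["t"],s["tool_pos"],s["force"])
a=arm.camera("side");b=arm.camera("scene")
ra=blob(red(a["color"]),(290,230,330,275));rb=blob(red(b["color"]),(140,200,185,245));print(ra[:2],rb[:2],tri(a,ra[1],b,rb[1]))
x=np.hstack([cv2.resize(a["color"][215:285,240:340],(400,280),interpolation=2),cv2.resize(b["color"][180:250,120:220],(400,280),interpolation=2)])
cv2.imwrite("pics/"+sys.argv[1],x)
E
python3 look.py p2.png
```

```text
7.0667 [ 541.36980185 -253.81796873  151.13979649] [ 0.07415766 -0.41555777  0.1935316 ]
(array([307, 243,  12,  11,  50], dtype=int32), array([312.82, 248.4 ])) (array([148, 212,  24,  14, 151], dtype=int32), array([160.2384106 , 219.05298013])) (array([ 547.21181241, -255.99777252,  152.6776811 ]), np.float64(8.634069120674635))
```

View pics/p2.png

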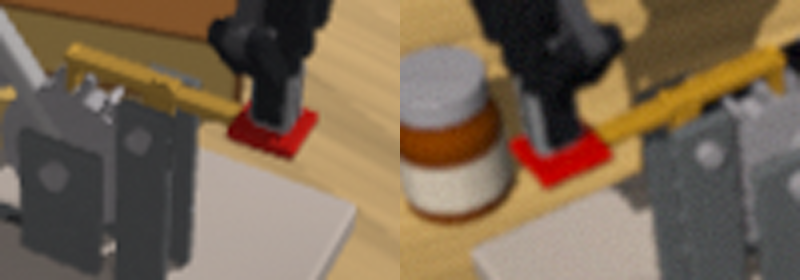

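The tip now sits over the tab's middle (side (270,128), scene (553,150) in the crop) and is just about to touch. I start pressing.

drive_tool --pt "0 0 -0.01 0 0 0" --pt "0 0 -0.02 0 0 0" --pt "0 0 -0.03 0 0 0" --pt "0 0 -0.04 0 0 0" --pt "0 0 -0.05 0 0 0"

```text
t: 7.58
tool_pos: [541.6, -254.1, 143.9]
tool_rot: [1.949, 2.463, 0.0]
force: [-0.4, -3.7, 3.3]
finger_gap: 0.001
grip_force: 2.0
```

drive_tool --pt "0 0 -0.01 0 0 0" --pt "0 0 -0.02 0 0 0" --pt "0 0 -0.03 0 0 0" --pt "0 0 -0.04 0 0 0" --pt "0 0 -0.05 0 0 0"

```text
t: 8.0
tool_pos: [541.4, -253.9, 136.1]
tool_rot: [1.949, 2.464, -0.0]
force: [0.6, -3.9, 3.2]
finger_gap: -0.001
grip_force: 2.1
```

```bash
python3 look.py p3.png
```

```text
8.0 [ 541.3738546  -253.88820535  136.10898103] [ 0.61523903 -3.9281796   3.22577002]
(array([306, 250,  13,  13,  75], dtype=int32), array([312.49333333, 255.98666667])) (array([148, 220,  24,  15, 171], dtype=int32), array([159.50292398, 227.07602339])) (array([ 546.02978008, -258.67210457,  134.36702487]), np.float64(6.565937504999387))
```

drive_tool --pt "0 0 -0.01 0 0 0" --pt "0 0 -0.02 0 0 0" --pt "0 0 -0.03 0 0 0" --pt "0 0 -0.04 0 0 0" --pt "0 0 -0.04 0 0 0"

```text
t: 8.52
tool_pos: [541.3, -253.7, 129.9]
tool_rot: [-1.948, -2.464, 0.0]
force: [0.1, -3.1, 3.1]
finger_gap: -0.0
grip_force: 1.5
```

drive_tool --pt "0 0 -0.005 0 0 0" --pt "0 0 -0.01 0 0 0" --pt "0 0 -0.015 0 0 0" --pt "0 0 -0.02 0 0 0" --pt "0 0 -0.02 0 0 0"

```text
t: 8.93
tool_pos: [541.5, -253.8, 127.9]
tool_rot: [1.949, 2.464, 0.001]
force: [-3.1, -2.0, 14.3]
finger_gap: 0.0
grip_force: 6.9
```

```bash
python3 look.py p4.png
```

```text
8.9333 [ 541.53445887 -253.82530373  127.87639558] [-3.09943298 -1.96077693 14.30444865]
(array([305, 258,   8,   9,  23], dtype=int32), array([308.17391304, 262.        ])) (array([151, 224,  21,  15, 165], dtype=int32), array([160.87878788, 230.87272727])) (array([ 539.58989761, -255.34255168,  119.57100555]), np.float64(3.919365033476266))
```

View pics/p4.png

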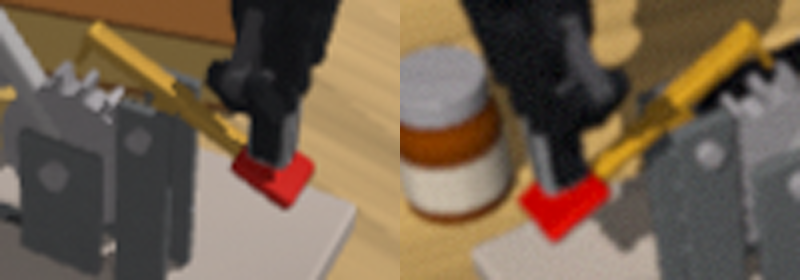

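The crop shows the tab tilted fully down and the nose well clear of the teeth. The 14 N says it is on the hard stop. Now I withdraw straight up and go over the handle.

drive_tool --pt "0 0 0.05 0 0 0" --pt "0 0 0.25 0 0 0" --pt "0 0 0.5 0 0 0" --pt "0 0 0.75 0 0 0" --pt "0 0 1 0 0 0"

```text
t: 9.45
tool_pos: [540.6, -253.0, 278.7]
tool_rot: [-1.947, -2.463, 0.0]
force: [0.6, 1.0, 0.3]
finger_gap: 0.001
grip_force: 0.0
```

drive_tool --pt "0 0 0.25 0 0 0" --pt "0 0 0.5 0 0 0" --pt "0 0 0.75 0 0 0" --pt "0 0 1 0 0 0" --pt "0 0 1 0 0 0"

```text
t: 9.87
tool_pos: [542.5, -254.3, 434.1]
tool_rot: [1.944, 2.46, 0.006]
force: [1.1, -1.2, -0.4]
finger_gap: -0.002
grip_force: 0.0
```

drive_tool --pt "-0.04 0.22 0 0 0 0" --pt "-0.08 0.44 0 0 0 0" --pt "-0.12 0.66 0 0 0 0" --pt "-0.16 0.86 0 0 0 0" --pt "-0.2 0.86 0 0 0 0"

```text
t: 10.28
tool_pos: [511.2, -118.1, 426.8]
tool_rot: [-1.938, -2.47, -0.001]
force: [0.5, -0.1, -0.8]
finger_gap: 0.002
grip_force: 0.0
```

drive_tool --pt "-0.04 0.22 0 0 0 0" --pt "-0.08 0.44 0 0 0 0" --pt "-0.12 0.66 0 0 0 0" --pt "-0.19 0.86 0 0 0 0" --pt "-0.19 0.86 0 0 0 0"

```text
t: 10.7
tool_pos: [481.0, 10.4, 426.9]
tool_rot: [-1.938, -2.47, 0.0]
force: [0.9, -0.1, -0.4]
finger_gap: -0.001
grip_force: 0.0
```

```bash
python3 - <<'E'
from station import arm
from h import *
s=arm.observe();print(s["t"],s["q"],s["tool_pos"],s["tool_rot"])
a=arm.camera("side");b=arm.camera("scene")
cv2.imwrite("pics/h1.png",np.hstack([cv2.resize(a["color"][80:280,150:350],(400,400)),cv2.resize(b["color"][40:240,140:340],(400,400))]))
E
```

```text
10.7 [-0.62608543 -0.05163595  0.45486737  1.74277679  0.02120783  1.44676827
  0.06583099] [480.96678583  10.36790017 426.94662423] [-1.93786366e+00 -2.46986497e+00  6.82446846e-05]
```

View pics/h1.png

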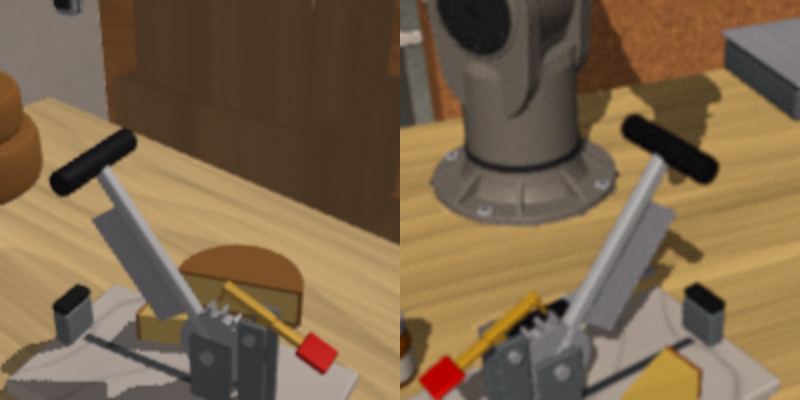

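The pawl stays tipped, with its nose up at (228,288) in the left crop, and the arm has not moved. Next I come down onto the handle's middle.

drive_tool --pt "0.02 -0.06 -0.2 0 0 0" --pt "0.02 -0.06 -0.4 0 0 0" --pt "0.02 -0.06 -0.6 0 0 0" --pt "0.02 -0.06 -0.75 0 0 0" --pt "0.02 -0.06 -0.78 0 0 0"

```text
t: 11.22
tool_pos: [484.1, -6.0, 306.9]
tool_rot: [-1.949, -2.46, 0.007]
force: [-0.4, 0.4, -0.2]
finger_gap: 0.003
grip_force: 0.0
```

drive_tool --pt "0 0 0 0 0 0" --pt "0 0 -0.015 0 0 0" --pt "0 0 -0.03 0 0 0" --pt "0 0 -0.05 0 0 0" --pt "0 0 -0.07 0 0 0"

```text
t: 11.63
tool_pos: [486.3, -4.8, 300.4]
tool_rot: [1.948, 2.464, 0.002]
force: [0.3, 0.0, -1.1]
finger_gap: 0.003
grip_force: 0.0
```

```bash
cat > look2.py <<'E'
import sys
from station import arm
from h import *
s=arm.observe();print(s["t"],s["tool_pos"],s["force"])
a=arm.camera("side");b=arm.camera("scene")
cv2.imwrite("pics/"+sys.argv[1],np.hstack([cv2.resize(a["color"][80:280,150:350],(400,400)),cv2.resize(b["color"][40:240,140:340],(400,400))]))
E
python3 look2.py h2.png
```

```text
11.6333 [486.30130961  -4.75324166 300.35466384] [ 0.3257417   0.01929718 -1.07138199]
```

View pics/h2.png

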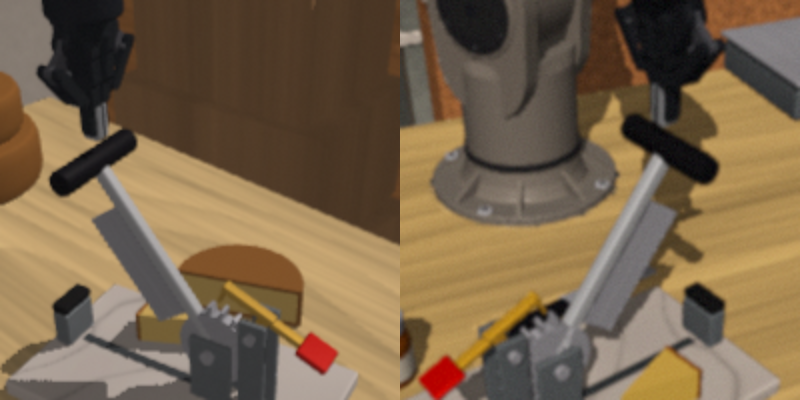

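The fingertip is at the handle's middle (crop left (95,130), right (668,118)), about 15 mm above the bar. I continue along the arc.

drive_tool --pt "-0.01 0.03 0 0 0 0" --pt "-0.01 0.04 -0.03 0 0 0" --pt "-0.01 0.04 -0.06 0 0 0" --pt "-0.01 0.04 -0.08 0 0 0" --pt "-0.01 0.04 -0.1 0 0 0"

```text
t: 12.15
tool_pos: [484.3, 2.0, 284.8]
tool_rot: [-1.948, -2.464, -0.001]
force: [-15.7, 15.9, 33.9]
finger_gap: -0.002
grip_force: 16.3
```

drive_tool --pt "-0.003 0.015 -0.015 0 0 0" --pt "-0.007 0.03 -0.03 0 0 0" --pt "-0.01 0.045 -0.045 0 0 0" --pt "-0.013 0.06 -0.06 0 0 0" --pt "-0.017 0.075 -0.075 0 0 0"

```text
t: 12.57
tool_pos: [481.4, 15.1, 274.6]
tool_rot: [-1.945, -2.464, -0.004]
force: [-16.3, 16.2, 29.3]
finger_gap: 0.0
grip_force: 14.5
```

```bash
python3 look2.py h3.png
```

```text
12.5667 [481.39045156  15.1490136  274.56952256] [-16.32227585  16.15205582  29.28397855]
```

View pics/h3.png

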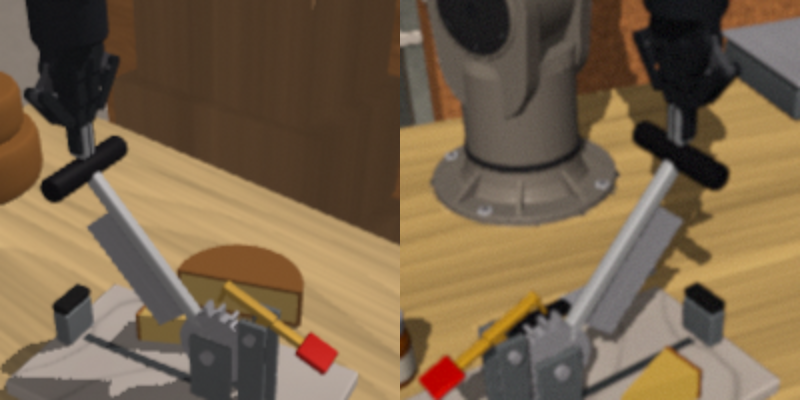

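The arm follows: the handle has sunk and moved out in both crops, and the pawl is still lifted. The push needs more outward lead to bring the force down.

drive_tool --pt "-0.01 0.025 0 0 0 0" --pt "-0.02 0.05 -0.01 0 0 0" --pt "-0.03 0.065 -0.02 0 0 0" --pt "-0.035 0.08 -0.03 0 0 0" --pt "-0.04 0.095 -0.045 0 0 0"

```text
t: 13.08
tool_pos: [476.1, 26.8, 266.8]
tool_rot: [1.949, 2.464, 0.001]
force: [3.6, 0.7, 3.6]
finger_gap: -0.001
grip_force: 2.2
```

drive_tool --pt "-0.002 0.015 -0.02 0 0 0" --pt "-0.004 0.03 -0.04 0 0 0" --pt "-0.006 0.045 -0.06 0 0 0" --pt "-0.008 0.06 -0.08 0 0 0" --pt "-0.01 0.075 -0.1 0 0 0"

```text
t: 13.5
tool_pos: [473.5, 40.5, 252.0]
tool_rot: [-1.945, -2.463, -0.002]
force: [-1.9, 5.8, 9.9]
finger_gap: -0.001
grip_force: 4.9
```

drive_tool --pt "-0.002 0.015 -0.025 0 0 0" --pt "-0.004 0.03 -0.05 0 0 0" --pt "-0.006 0.045 -0.075 0 0 0" --pt "-0.008 0.06 -0.1 0 0 0" --pt "-0.01 0.075 -0.13 0 0 0"

```text
t: 13.92
tool_pos: [472.6, 50.5, 232.2]
tool_rot: [-1.947, -2.464, -0.001]
force: [-3.0, 5.6, 8.4]
finger_gap: 0.001
grip_force: 4.2
```

drive_tool --pt "-0.004 0.02 -0.03 0 0 0" --pt "-0.008 0.035 -0.06 0 0 0" --pt "-0.012 0.05 -0.09 0 0 0" --pt "-0.016 0.065 -0.12 0 0 0" --pt "-0.02 0.08 -0.15 0 0 0"

```text
t: 14.33
tool_pos: [469.7, 62.3, 209.5]
tool_rot: [-1.947, -2.464, -0.001]
force: [-0.8, 5.1, 6.9]
finger_gap: 0.001
grip_force: 3.1
```

drive_tool --pt "-0.005 0.022 -0.04 0 0 0" --pt "-0.01 0.044 -0.08 0 0 0" --pt "-0.015 0.065 -0.12 0 0 0" --pt "-0.02 0.085 -0.17 0 0 0" --pt "-0.025 0.1 -0.21 0 0 0"

```text
t: 14.75
tool_pos: [465.9, 77.0, 177.7]
tool_rot: [-1.948, -2.464, -0.001]
force: [2.0, 3.0, 4.4]
finger_gap: 0.0
grip_force: 2.2
```

drive_tool --pt "-0.003 0.015 -0.04 0 0 0" --pt "-0.006 0.03 -0.08 0 0 0" --pt "-0.009 0.045 -0.12 0 0 0" --pt "-0.012 0.055 -0.16 0 0 0" --pt "-0.014 0.065 -0.2 0 0 0"

```text
t: 15.17
tool_pos: [463.8, 86.1, 147.6]
tool_rot: [-1.948, -2.464, 0.0]
force: [-0.5, 2.6, 4.2]
finger_gap: 0.004
grip_force: 1.8
```

drive_tool --pt "0 0.01 -0.05 0 0 0" --pt "-0.003 0.02 -0.1 0 0 0" --pt "-0.005 0.025 -0.15 0 0 0" --pt "-0.006 0.03 -0.19 0 0 0" --pt "-0.006 0.035 -0.22 0 0 0"

```text
t: 15.58
tool_pos: [462.8, 91.0, 114.4]
tool_rot: [-1.949, -2.464, 0.001]
force: [-1.7, 0.9, 2.9]
finger_gap: -0.001
grip_force: 1.4
```

drive_tool --pt "0 0 -0.012 0 0 0" --pt "0 0 -0.024 0 0 0" --pt "0 0 -0.036 0 0 0" --pt "0 0 -0.048 0 0 0" --pt "0 0 -0.06 0 0 0"

```text
t: 16.0
tool_pos: [463.1, 91.2, 106.3]
tool_rot: [-1.949, -2.464, -0.0]
force: [-1.6, 1.4, 3.7]
finger_gap: -0.001
grip_force: 1.3
```

drive_tool --pt "0 0 -0.005 0 0 0" --pt "0 0 -0.01 0 0 0" --pt "0 0 -0.015 0 0 0" --pt "0 0 -0.02 0 0 0" --pt "0 0 -0.02 0 0 0"

```text
t: 16.42
tool_pos: [463.1, 91.2, 103.2]
tool_rot: [1.949, 2.464, 0.0]
force: [-0.2, 0.9, 0.9]
finger_gap: 0.003
grip_force: 0.5
```

drive_tool --pt "0 0 -0.007 0 0 0" --pt "0 0 -0.014 0 0 0" --pt "0 0 -0.02 0 0 0" --pt "0 0 -0.027 0 0 0" --pt "0 0 -0.027 0 0 0"

```text
t: 16.83
tool_pos: [463.1, 91.2, 99.0]
tool_rot: [1.949, 2.464, -0.0]
force: [0.2, 0.2, 0.4]
finger_gap: -0.0
grip_force: 0.3
```

drive_tool --pt "0 0 -0.004 0 0 0" --pt "0 0 -0.008 0 0 0" --pt "0 0 -0.012 0 0 0" --pt "0 0 -0.015 0 0 0" --pt "0 0 -0.015 0 0 0"

```text
t: 17.25
tool_pos: [463.0, 91.2, 96.9]
tool_rot: [-1.949, -2.464, 0.0]
force: [-0.3, 1.2, 0.9]
finger_gap: -0.001
grip_force: 0.6
```

drive_tool --pt "0 0 -0.004 0 0 0" --pt "0 0 -0.008 0 0 0" --pt "0 0 -0.012 0 0 0" --pt "0 0 -0.015 0 0 0" --pt "0 0 -0.015 0 0 0"

```text
t: 17.67
tool_pos: [463.2, 91.3, 95.1]
tool_rot: [-1.949, -2.464, -0.0]
force: [-3.5, 2.1, 14.4]
finger_gap: -0.0
grip_force: 7.2
```

drive_tool --pt "0 0 -0.004 0 0 0" --pt "0 0 -0.008 0 0 0" --pt "0 0 -0.01 0 0 0" --pt "0 0 -0.01 0 0 0" --pt "0 0 -0.01 0 0 0"

```text
t: 18.08
tool_pos: [463.4, 91.4, 94.6]
tool_rot: [-1.949, -2.464, -0.002]
force: [-11.8, -0.6, 41.8]
finger_gap: -0.001
grip_force: 20.6
```

The hard stop shows at TCP z 95, as predicted. I retreat straight up.

drive_tool --pt "0 0 0.03 0 0 0" --pt "0 0 0.15 0 0 0" --pt "0 0 0.4 0 0 0" --pt "0 0 0.7 0 0 0" --pt "0 0 0.95 0 0 0"

```text
t: 18.5
tool_pos: [462.4, 90.4, 237.1]
tool_rot: [-1.95, -2.463, 0.003]
force: [1.1, 0.5, -0.5]
finger_gap: 0.004
grip_force: 0.0
```

drive_tool --pt "0 0 0.25 0 0 0" --pt "0 0 0.5 0 0 0" --pt "0 0 0.75 0 0 0" --pt "0 0 1 0 0 0" --pt "0 0 1 0 0 0"

```text
t: 18.92
tool_pos: [465.0, 91.3, 392.2]
tool_rot: [1.947, 2.461, 0.012]
force: [0.4, 0.1, 0.1]
finger_gap: 0.004
grip_force: 0.0
```

drive_tool --pt "0 0 0 0 0 0" --pt "0 0 0 0 0 0" --pt "0 0 0 0 0 0" --pt "0 0 0 0 0 0" --pt "0 0 0 0 0 0"

```text
t: 19.33
tool_pos: [462.8, 91.1, 384.9]
tool_rot: [-1.948, -2.464, 0.002]
force: [-0.3, -0.8, -0.5]
finger_gap: -0.002
grip_force: 0.0
```

```bash
python3 look2.py e.png
```

```text
19.3333 [462.76388173  91.09958061 384.85216383] [-0.30210463 -0.80870935 -0.54958668]
```

View pics/e.png

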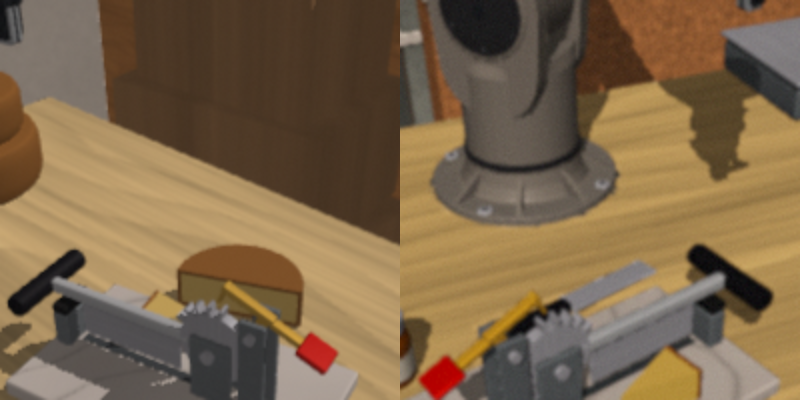

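The arm lies level on its rest block (left crop (65,305)). The pawl's nose is still clear of the teeth, the cheeses have not moved, and the hand is well away. I hand it in.

```bash
python3 -c "
from station import arm
print(arm.sign_off())"
```

```text
the job is handed in; nothing more can be done
None
```

Job handed in at about 19 s: the pawl is pressed fully free, the arm lies home on its rest and the hand is clear; the last push on the handle peaked at about 42 N at the wrist, through the fingertips, and sign-off gave no verdict.

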